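Nest the steel dippers away in the tray

ROBOT

A 7-joint arm with a two-finger parallel gripper is mounted at the origin on the work surface. World frame = base frame: x ahead of the robot, y to its left, z up, the work surface at z = 0. Lengths are in m, angles in rad, forces in N, time in s.
With the tool pointing down it reaches from about 0.425 to 1.025 m from the base axis. Payload 9.4 kg.
Tool frame: the origin (TCP) lies midway between the tips of the shut fingers; the grasp point (between the pads) lies 19 mm behind it; z points along the fingers, y is the line along which they close (so a half turn about z gives the same grasp; the last joint's range is limited). The gripper opens to 85 mm and grips with 20 to 120 N. Pads are 22 mm wide; open, the fingers measure 114 mm over their backs; the gripper's body (76 mm by 85 mm) begins 54 mm behind the grasp point. The pads swing forward as they close: fully open they stand 13 mm farther back than shut.
Start: joints at [1.129, 0.599, -0.003, 1.599, 0.002, 0.943, -0.08], TCP at [0.259, -0.677, 0.202] pointing down, gripper open.
Joint ranges: [-2.57, 2.57], [-0.35, 1.97], [-1.29, 1.29], [0.11, 2.56], [-1.05, 4.19], [0.11, 1.86], [-2.63, 2.63]. Speed limits (rad/s): [2.22, 2.22, 3.01, 3.01, 3.14, 3.14, 3.14].

INTERFACE

Orientations are given as a unit quaternion [w, x, y, z].
In Python, from rig import state, capture, camera_info, sign_off gives the robot as it stands.
- The arm moves only by the shell command python3 -m crank 'ROWS' [FORCE]. ROWS is JSON, a list of rows, each a list of 3 entries, a list of its own where there are three numbers: the shift along the tool's x, y, z in m, then the turn, a rotation vector about the tool's x, y, z in rad, then the closure, from 0 (fully open) to 1 (shut). In form: [[[dx, dy, dz], [ax, ay, az], grip], ...]. A call has 1 to 5 rows; each row shifts and turns the commanded pose from where the row before left it, along the tool's axes as they then stand; what a row does not reach is not made up. A row lasts 1/12 s, in which the tool goes at most 41.7 mm and 7.16 degrees, less where a joint would pass 70% of its speed; a pose out of reach is approached as far as the arm can. A call with a gripper value outside its range is refused whole. The fingers move at their own pace and stop on an object; FORCE is the grip in N (left out, the last holds). Time passes only in rows, so rows that do not move let the fingers close. It gives the time, the measured TCP pose, the force and the opening at its end, in the units of the state.
- state(): the state, without advancing time (a new reading comes with each control period).
- capture(name): name is "scene" or "side" or "wrist"; returns (picture, depth): 420x560x3 uint8, red, green, blue; 420x560 float32, m along the optical axis (not along the pixel's ray), 0 where there is no reading.
- camera_info(name): a dict with "fov_y" (degrees; the focal length in pixels is half the picture's height over the tangent of half this angle, whatever the lens; pixels are square), "cx", "cy" (the principal point, pixels), "D" ([k1, k2, p1, p2, k3] as OpenCV has them; the pictures are not rectified), "R" (3x3) and "t" (3): a world point X has camera coordinates R X + t; the wrist camera has in their place "hand_eye" (4x4, takes a point from camera to tool coordinates, whose origin is the TCP and whose axes are the flange's). Camera axes: x right, y down, z forward; pixel columns grow to the right and rows downward; lengths in m; the calibration is good to about 2 mm. A picture is of the moment at which its call begins: read the wrist's pose just before it. camera_info takes no time and is no camera call.
- sign_off(): hands the job in, once; it reports no verdict.
The state is a dict: "time_s": time; "joint_pos": joint angles; "qd": joint speeds; "effort": joint torques, N m; "ee_pos": TCP position; "tcp_rot": TCP orientation; "ft_force": force on the tool from outside, world axes, zero at the start; "torque": the same for the moment, N m; "opening": opening from 0.0 (shut) to 1.0 (fully open).
Only numpy, scipy, OpenCV 4.12 (cv2) and the standard library are available. Lean on these libraries where they do the work, as an engineer would, in place of code of your own. Each camera call takes 0.05 s, during which the arm holds its last target. There are 200 camera calls.

TASK

Pack up the stall's three steel measuring dippers (the cups with upright handles): stand the largest in the round tray, then the medium one inside it, and last the small one inside the medium one. Each must stand upright with its bottom down on the floor of the one around it, and the other things on the table stay where they are.

Things in the scene. Friction and masses are not known exactly. Their poses are not given: they have to be found in the camera images.
- large_cup (a point): The large dipper: open, straight-sided round cup of plain steel, 136 mm outside diameter, 85 mm high, wall 4 mm, floor 5 mm thick, about 300 g, standing upright, with a stiff flat handle that rises straight up from its side to 150 mm above the underside. This point is on the cup's axis, half-way up the cup (42.5 mm above its underside). z is up along the axis; the handle is on the cup's -y side.
- large_handle (a point): Grip point on the large dipper's upright handle, 68 mm from the cup's axis in the cup's -y direction, 128 mm above the underside, 22 mm below the handle's top. The handle is a flat steel bar, 8 mm thick along the dipper's y (radial) and 20 mm wide along x (round top end); it stands free of the cup from the rim up. Same axes as the cup.
- medium_cup (a point): The medium dipper: open, straight-sided round cup of plain steel, 100 mm outside diameter, 75 mm high, wall 4 mm, floor 5 mm thick, about 200 g, standing upright, with a stiff flat handle that rises straight up from its side to 145 mm above the underside. This point is on the cup's axis, half-way up the cup (37.5 mm above its underside). z is up along the axis; the handle is on the cup's -y side.
- medium_handle (a point): Grip point on the medium dipper's upright handle, 50 mm from the cup's axis in the cup's -y direction, 123 mm above the underside, 22 mm below the handle's top. The handle is a flat steel bar, 8 mm thick along the dipper's y (radial) and 20 mm wide along x (round top end); it stands free of the cup from the rim up. Same axes as the cup.
- small_cup (a point): The small dipper: open, straight-sided round cup of plain steel, 68 mm outside diameter, 65 mm high, wall 4 mm, floor 5 mm thick, about 120 g, standing upright, with a stiff flat handle that rises straight up from its side to 140 mm above the underside. This point is on the cup's axis, half-way up the cup (32.5 mm above its underside). z is up along the axis; the handle is on the cup's -y side.
- small_handle (a point): Grip point on the small dipper's upright handle, 34 mm from the cup's axis in the cup's -y direction, 118 mm above the underside, 22 mm below the handle's top. The handle is a flat steel bar, 8 mm thick along the dipper's y (radial) and 20 mm wide along x (round top end); it stands free of the cup from the rim up. Same axes as the cup.
- tray_floor (a point): Round aluminium tray fixed on the table: 240 mm across the rim, flat inside floor about 212 mm across, low rim 16 mm high. This point is the centre of its inside floor, 5 mm above the table; z up.
- jar: closed condiment jar, 72 mm across, 110 mm tall; a bystander, stands loose on the table. Origin at the centre of its underside, z up.
- tumbler: plain steel tumbler WITHOUT handle, open, 72 mm across, 100 mm tall; a bystander, stands loose on the table. Origin at the centre of its underside, z up.
- mug: white mug with side handle, 76 mm across, 85 mm tall; a bystander, stands loose on the table. Origin at the centre of its underside, z up.
- cup_stack: stack of paper cups standing on its narrow end, up to 84 mm across, 128 mm tall; a bystander, stands loose on the table. Origin at the centre of its underside, z up.
Mind the look-alikes: they are no part of the job. What is shaped like the part that bears medium_cup but purple is not meant.

How it is judged:
On the way, in this order (a step that is already met when the one before it is completed fails the run):
1. the large dipper stands upright on the tray's floor, let go (z of large_cup in the frame of tray_floor between 0.037 and 0.048 m and horizontal distance between large_cup and tray_floor below 0.05 m and angle between large_cup's own z axis and vertical below 0.09 rad and contact force between the fingers and large below 0.05 N), for 0.2 s.
2. the medium dipper stands inside the large one in the tray, let go (all of step 1 and z of medium_cup in the frame of large_cup between -0.005 and 0.006 m and horizontal distance between medium_cup and large_cup below 0.02 m and angle between medium_cup's own z axis and vertical below 0.09 rad and contact force between the fingers and medium below 0.05 N), for 0.2 s.
3. the small dipper stands inside the medium one (z of large_cup in the frame of tray_floor between 0.037 and 0.048 m and horizontal distance between large_cup and tray_floor below 0.05 m and angle between each of large_cup, medium_cup, small_cup's own z axis and vertical below 0.09 rad and z of medium_cup in the frame of large_cup between -0.005 and 0.006 m and horizontal distance between medium_cup and large_cup below 0.02 m and z of small_cup in the frame of medium_cup between -0.005 and 0.006 m and horizontal distance between small_cup and medium_cup below 0.02 m), for 0.2 s.
At the end, for the whole second after the job is handed in: Large dipper down on the tray's floor, axis within 50 mm of the tray's centre; medium down inside it, small down inside the medium (axes within 20 mm, bottoms within 5 mm of the floor below); all upright within 5 degrees and let go (all of step 3 and contact force between the fingers and large below 0.05 N and contact force between the fingers and medium below 0.05 N and contact force between the fingers and small below 0.05 N); the robot touches nothing.
It fails at once if a bystander is pushed more than 30 mm (distance of any of jar, tumbler, mug, cup_stack from where it was at the start of the episode above 0.03 m).
It fails at once if a bystander is tipped over (angle between any of jar, tumbler, mug, cup_stack's own z axis and vertical above 0.4 rad).
It also fails if it takes over 72 s, if anything falls off the work surface, if the arm or the gripper's body presses on something with over 40 N, if the wrist force passes 120 N, or if a joint passes its speed limit or range.

## Working session

There is one attempt and no reset: what is moved stays moved. The work goes in short steps, Python scripts to look and compute and a shell command to move; the robot and the scene stay as the last step left them, time stands still between calls to the robot, and variables do not carry over. Pictures are saved under pics/ and viewed, on a budget of 10 in all, crops included, one or two more only if the job needs it, and the job is handed in when it is done.

```bash
mkdir -p pics; ls
python3 - <<'E'
from rig import *
import cv2, numpy as np
print(state())
for n in ("scene","side"):
    p,d=capture(n); np.savez(f"pics/{n}0.npz",p=p,d=d); cv2.imwrite(f"pics/{n}0.png",p[:,:,::-1])
    print(n,camera_info(n), (d>0).mean())
print(camera_info("wrist"))
E
```

```text
pics
{'time_s': 0.0, 'joint_pos': array([ 1.12933336,  0.60008244, -0.00257051,  1.60010607,  0.00181682,
        0.94289709, -0.07979097]), 'qd': array([-4.69120319e-04,  5.49424979e-04,  3.04126095e-04, -9.19941518e-05,
       -1.43332826e-03, -2.34061235e-03,  4.86077285e-04]), 'effort': array([-5.79755615e-04, -7.76451731e+01,  1.56471457e+00, -2.58007550e+01,
        1.23515481e-02,  8.96000653e-03,  1.13193201e-07]), 'ee_pos': array([ 0.25844327, -0.67683702,  0.20085593]), 'tcp_rot': array([-7.17629876e-04,  9.83405213e-01,  1.81421144e-01, -2.01469540e-04]), 'ft_force': array([-0.26881244,  1.20252086,  0.40169265]), 'torque': array([-0.00438216, -0.03548799, -0.03503225]), 'opening': 0.9997115431721618}
scene {'fov_y': 43.27080664099995, 'cx': 284.3241275934229, 'cy': 205.70254977777827, 'D': array([-0.10056456,  0.        ,  0.        ,  0.        ,  0.        ]), 'R': array([[-0.12388684,  0.99226995, -0.00723814],
       [ 0.72990814,  0.08618411, -0.67809026],
       [-0.67222478, -0.08928964, -0.734943  ]]), 't': array([ 0.04555172, -0.36187212,  1.8603834 ])} 0.9958971
[... 207 characters left out ...]
5105, -0.00146048],
       [-0.38454101,  0.57667868, -0.72081198],
       [ 0.40165049, -0.59853899, -0.69312911]]), 't': array([0.50329552, 0.27493734, 0.84248815])} 0.9958971088435374
{'fov_y': 60.708643201975114, 'cx': 283.1407777586182, 'cy': 210.98962686535765, 'D': array([-0.03272854,  0.        ,  0.        ,  0.        ,  0.        ]), 'hand_eye': array([[-2.38645341e-04, -9.46819545e-01, -3.21764964e-01,
         8.29358874e-02],
       [ 9.99999955e-01, -1.68344134e-04, -2.46309645e-04,
         3.57707004e-04],
       [ 1.79043542e-04, -3.21765009e-01,  9.46819543e-01,
        -1.70933376e-01],
       [ 0.00000000e+00,  0.00000000e+00,  0.00000000e+00,
         1.00000000e+00]])}
```

View pics/scene0.png

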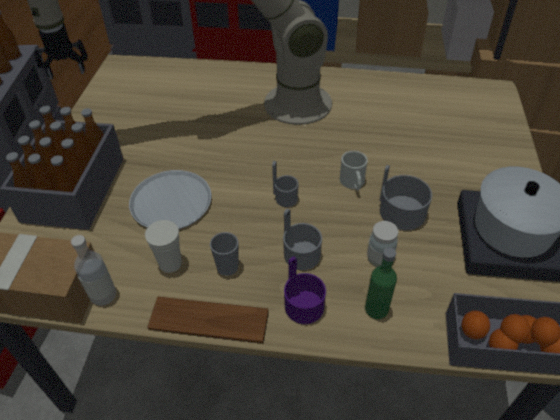

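View pics/side0.png

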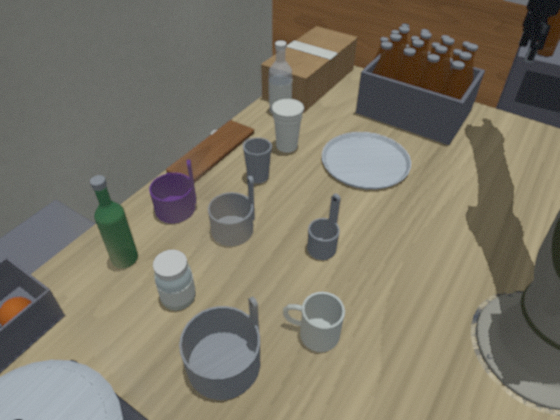

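The scene view shows the large dipper at about (405,203), handle (386,180). The medium is at (302,246), handle (288,222), and the small at (286,190), handle (275,175). The tray is at (171,202). The purple decoy is at (305,300). The side view agrees. Next I'll use the depth clouds to fit the rims and handles.

```bash
cat > h.py <<'E'
import numpy as np, cv2
from rig import *
def cloud(name,d,ci=None,T=None):
    ci=ci or camera_info(name); f=210/np.tan(np.radians(ci["fov_y"]/2))
    K=np.array([[f,0,ci["cx"]],[0,f,ci["cy"]],[0,0,1]])
    v,u=np.nonzero(d>0); z=d[v,u]
    n=cv2.undistortPoints(np.stack([u,v],1).astype(float)[:,None],K,ci["D"])[:,0]
    P=np.c_[n*z[:,None],z]
    if name=="wrist": 
        P=P@ci["hand_eye"][:3,:3].T+ci["hand_eye"][:3,3]; return P@T[0].T+T[1],u,v
    return (P-ci["t"])@ci["R"],u,v
def circ(q,r=None):
    from scipy.optimize import least_squares
    x0=np.r_[q.mean(0),r or .05]
    g=lambda x: np.hypot(*(q-x[:2]).T)-(r or x[2])
    s=least_squares(g,x0[:2] if r else x0,loss="soft_l1",f_scale=.002); return s.x,np.sqrt(np.mean(g(s.x)**2))
E
python3 - <<'E'
from h import *
C={}
for n in("scene","side"):
    C[n]=cloud(n,np.load(f"pics/{n}0.npz")["d"])
def at(n,u0,v0): 
    P,u,v=C[n]; m=(abs(u-u0)<2)&(abs(v-v0)<2); return np.median(P[m],0)
for nm,px,H,R,top in(("L",(405,213),.085,.068,.150),("M",(302,255),.075,.05,.145),("S",(287,198),.065,.034,.140)):
    c0=at("scene",*px)[:2]
    for n in C:
        P=C[n][0]; near=np.hypot(*(P[:,:2]-c0).T)<R+.035
        rim=P[near&(abs(P[:,2]-H)<.006)]; hd=P[near&(P[:,2]>H+.012)&(P[:,2]<top+.01)]
        c,e=circ(rim[:,:2],R-.002); hm=(hd.min(0)+hd.max(0))[:2]/2
        # ring only
        rr=rim[np.hypot(*(rim[:,:2]-c).T)>R-.012]
        print(nm,n,"c",c.round(4),"e",e.round(4),len(rim),"h",np.median(hd,0).round(4),len(hd),"zmax",hd[:,2].max().round(3),
          "hdir deg",np.degrees(np.arctan2(*(hd[:,:2].mean(0)-c)[::-1])).round(1),"dist",np.hypot(*(np.median(hd[:,:2],0)-c)).round(4))
c0=at("scene",171,200); print("tray c",c0)
for n in C:
    P=C[n][0]; m=(np.hypot(*(P[:,:2]-c0[:2]).T)<.17)&(P[:,2]>.011)&(P[:,2]<.022); q=P[m][:,:2]
    import cv2; print("tray",n,circ(q), cv2.minEnclosingCircle(q.astype(np.float32)), "z floor",at("scene",171,200)[2])
for nm,px in(("mug",(353,160)),("jar",(383,232)),("tumb",(226,240)),("stack",(163,230)),("green",(382,270)),("purple",(300,300)),("pot",(531,189))): print(nm,at("scene",*px).round(3))
E
```

```text
L scene c [0.4813 0.3526] e 0.0021 180 h [0.6282 0.2974 0.1108] 89 zmax 0.153 hdir deg -22.2 dist 0.1569
L side c [0.5683 0.3411] e 0.0244 611 h [0.6252 0.3026 0.109 ] 333 zmax 0.113 hdir deg -34.1 dist 0.0687
M scene c [0.7374 0.0894] e 0.0231 244 h [0.7887 0.0698 0.1196] 191 zmax 0.15 hdir deg -62.1 dist 0.0549
M side c [0.7267 0.099 ] e 0.0231 298 h [0.7789 0.0766 0.1251] 104 zmax 0.146 hdir deg -27.1 dist 0.0569
S scene c [0.4684 0.0183] e 0.0022 150 h [ 0.4702 -0.0147  0.1157] 83 zmax 0.144 hdir deg -90.7 dist 0.0331
S side c [0.4632 0.0181] e 0.0016 239 h [ 0.4588 -0.0135  0.1122] 228 zmax 0.141 hdir deg -97.7 dist 0.0319
tray c [ 0.51629032 -0.31462742  0.0077456 ]
tray scene (array([ 0.5194181 , -0.31528832,  0.11408912]), np.float64(0.02208095306469381)) ((0.5161134004592896, -0.3159104585647583), 0.12196202576160431) z floor 0.007745598225897333
tray side (array([ 0.51604752, -0.3149573 ,  0.11584757]), np.float64(0.003975602975296638)) ((0.5162181854248047, -0.31663769483566284), 0.12250658124685287) z floor 0.007745598225897333
mug [0.332 0.203 0.051]
jar [0.654 0.284 0.11 ]
tumb [ 0.698 -0.108  0.075]
stack [ 0.728 -0.255  0.129]
green [0.82  0.274 0.176]
purple [0.809 0.094 0.006]
pot [0.566 0.634 0.217]
```

Run:
```python
from h import *
C={n:cloud(n,np.load(f"pics/{n}0.npz")["d"]) for n in("scene","side")}
def at(n,u0,v0,w=2): 
    P,u,v=C[n]; m=(abs(u-u0)<w)&(abs(v-v0)<w); return np.median(P[m],0)
for nm,hb,H,R,top in(("L",dict(scene=(380,166,391,188),side=(246,295,262,325)),.085,.068,.150),("M",dict(scene=(282,207,293,228),side=(245,174,256,200)),.075,.05,.145),("S",dict(scene=(269,160,280,185),side=(327,193,343,222)),.065,.034,.140)):
  for n in C:
    P,u,v=C[n]; b=hb[n]; m=(u>=b[0])&(u<=b[2])&(v>=b[1])&(v<=b[3])&(P[:,2]>H+.02)&(P[:,2]<top+.01)
    hd=P[m]; h=hd[:,:2].mean(0)
    c0=at("scene",*dict(L=(405,213),M=(302,255),S=(287,198))[nm])[:2]
    for _ in range(8):
        rr=np.hypot(*(P[:,:2]-c0).T)
        s=(abs(P[:,2]-H)<.005)&(rr<R+(.012 if _<3 else .006))&(rr>R-.02)
        c0,e=circ(P[s][:,:2],R-.002)
    d=h-c0
    print(nm,n,"c",c0.round(4),"e",e.round(4),s.sum(),"h",hd.mean(0).round(4),m.sum(),"zmax",hd[:,2].max().round(3),"deg",np.degrees(np.arctan2(d[1],d[0])).round(1),"dist",np.hypot(*d).round(4))
```

```text
L scene c [0.4813 0.3527] e 0.0023 305 h [0.4598 0.2887 0.1316] 63 zmax 0.155 deg -108.5 dist 0.0675
L side c [0.5793 0.3563] e 0.0061 230 h [0.4483 0.2933 0.132 ] 183 zmax 0.152 deg -154.3 dist 0.1454
M scene c [0.7407 0.0759] e 0.007 111 h [0.6438 0.042  0.1244] 106 zmax 0.15 deg -160.7 dist 0.1026
M side c [0.7316 0.0953] e 0.0069 112 h [0.6342 0.0443 0.123 ] 122 zmax 0.146 deg -152.3 dist 0.11
S scene c [0.4683 0.0184] e 0.0021 137 h [ 0.4679 -0.0147  0.117 ] 76 zmax 0.144 deg -90.8 dist 0.0331
S side c [0.4633 0.0181] e 0.0016 215 h [ 0.4589 -0.0141  0.1151] 205 zmax 0.141 deg -97.7 dist 0.0325
```

Run:
```python
from h import *
C={n:cloud(n,np.load(f"pics/{n}0.npz")["d"]) for n in("scene","side")}
for nm,c1,hh,H,R in(("L",(.477,.352),(.454,.291),.085,.068),("M",(.655,.09),(.639,.0432),.075,.05),("S",(.466,.018),(.4635,-.0145),.065,.034)):
  cs=[]
  for n in C:
    P=C[n][0]; c0=np.array(c1)
    for _ in range(10):
        rr=np.hypot(*(P[:,:2]-c0).T)
        s=(abs(P[:,2]-H)<.004)&(rr<R+(.012 if _<3 else .006))&(rr>R-.015)
        c0,e=circ(P[s][:,:2],R-.002)
    print(nm,n,c0.round(4),e.round(4),s.sum()); cs.append(c0)
  c=np.mean(cs,0); d=np.array(hh)-c; print("  mean",c.round(4),"deg",np.degrees(np.arctan2(d[1],d[0])).round(1),np.hypot(*d).round(4))
```

```text
L scene [0.4812 0.3527] 0.0023 265
L side [0.4768 0.3541] 0.0014 667
  mean [0.479  0.3534] deg -111.8 0.0672
M scene [0.6675 0.0842] 0.0018 206
M side [0.6626 0.0838] 0.0018 263
  mean [0.6651 0.084 ] deg -122.5 0.0485
S scene [0.4683 0.0185] 0.0022 117
S side [0.4633 0.018 ] 0.0016 197
  mean [0.4658 0.0183] deg -94.0 0.0329
```

```bash
cat >> h.py <<'E'
from scipy.spatial.transform import Rotation as Ro
def pose():
    s=state(); return Ro.from_quat(s["tcp_rot"],scalar_first=True).as_matrix(),np.array(s["ee_pos"]),s
def yaw(psi):
    y=np.array([np.cos(psi),np.sin(psi),0]); z=np.array([0,0,-1.]); return np.c_[np.cross(y,z),y,z]
def go(p,psi=None,start=None):
    """print shift in current tool axes to p, then turn to yaw psi(deg)"""
    R,x,s=pose()
    if start is not None: x=np.array(start)
    d=R.T@(np.array(p)-x); print("shift",d.round(4),"|d|",np.linalg.norm(d).round(3), "rows",np.ceil(np.linalg.norm(d)/.04))
    if psi is not None:
        r=Ro.from_matrix(R.T@yaw(np.radians(psi))).as_rotvec(); print("turn",r.round(4),"rows",np.ceil(np.linalg.norm(r)/.12))
    return p
def st():
    R,x,s=pose(); print("t",s["time_s"],"p",x.round(4),"yaw",np.degrees(np.arctan2(R[1,1],R[0,1])).round(1),"tilt",np.degrees(np.arccos(-R[2,2])).round(2),"f",s["ft_force"].round(2),"op",round(s["opening"],3),"j",s["joint_pos"].round(2))
E
python3 -c "
from h import *
a=go((.52,-.32,.28)); go((.454,.291,.28),68,a)"
```

```text
shift [ 0.3717 -0.2402 -0.0788] |d| 0.449 rows 12.0
shift [ 0.1563 -0.5943  0.0008] |d| 0.615 rows 16.0
turn [-8.0000e-04 -1.6000e-03 -2.3928e+00] rows 20.0
```

```bash
for i in 1 2 3; do python3 -m crank '[[[0.031,-0.02,-0.0066],[0,0,0],0],[[0.031,-0.02,-0.0066],[0,0,0],0],[[0.031,-0.02,-0.0066],[0,0,0],0],[[0.031,-0.02,-0.0066],[0,0,0],0]]' | tail -c 300; done
for i in 1 2 3 4; do python3 -m crank '[[[0.0098,-0.0371,0],[0,0,0],0],[[0.0098,-0.0371,0],[0,0,0],0],[[0.0098,-0.0371,0],[0,0,0],0],[[0.0098,-0.0371,0],[0,0,0],0]]' >/dev/null; done
for i in 1 2 3 4; do python3 -m crank '[[[0,0,0],[0,0,-0.12],0],[[0,0,0],[0,0,-0.12],0],[[0,0,0],[0,0,-0.12],0],[[0,0,0],[0,0,-0.12],0],[[0,0,0],[0,0,-0.12],0]]' >/dev/null; done
python3 -c "
from h import *
st(); go((.454,.291,.2),68)"
```

```text
time_s: 0.43
ee_pos: [0.3464, -0.5567, 0.2278]
tcp_rot: [-0.0, 0.983, 0.181, -0.0]
ft_force: [0.8, -0.2, -0.2]
opening: 1.0
time_s: 0.77
ee_pos: [0.4339, -0.4376, 0.2545]
tcp_rot: [-0.0, 0.983, 0.181, -0.0]
ft_force: [0.3, -1.0, -0.7]
opening: 0.999
time_s: 1.1
ee_pos: [0.5211, -0.3186, 0.281]
tcp_rot: [-0.0, 0.983, 0.181, -0.0]
ft_force: [0.9, -0.8, 0.1]
opening: 1.003
t 4.1 p [0.4551 0.2898 0.2806] yaw 68.7 tilt 0.03 f [-0.23 -1.04 -0.45] op 0.997 j [-0.04  0.4  -0.87  1.89  0.36  1.01  0.14]
shift [0.0015 0.0008 0.0806] |d| 0.081 rows 3.0
turn [-0.0006 -0.0003  0.0129] rows 1.0
```

```bash
cat >> h.py <<'E'
def wlook(hh,H,R,top,tag):
    """wrist check: handle centre & direction, rim circle"""
    Rm,x,s=pose(); p,d=capture("wrist"); cv2.imwrite(f"pics/{tag}.png",p[:,:,::-1])
    P,u,v=cloud("wrist",d,camera_info("wrist"),(Rm,x))
    m=(np.hypot(*(P[:,:2]-hh).T)<.03)&(P[:,2]>H+.015)&(P[:,2]<top+.012); q=P[m]
    t=q[q[:,2]>top-.006]
    if len(t): 
        b=cv2.minAreaRect(t[:,:2].astype(np.float32)); print("top n",len(t),"z",np.median(t[:,2]).round(4),"rect",np.round(b[0],4),np.round(b[1],4),round(b[2],1))
    print("handle n",len(q),q.mean(0).round(4) if len(q) else "")
E
python3 -c "
from h import *
wlook((.454,.291),.085,.068,.150,'w1')"
```

```text
top n 166 z 0.1477 rect [0.4518 0.2902] [0.0079 0.0164] 68.2
handle n 266 [0.4487 0.2915 0.1397]
```

View pics/w1.png

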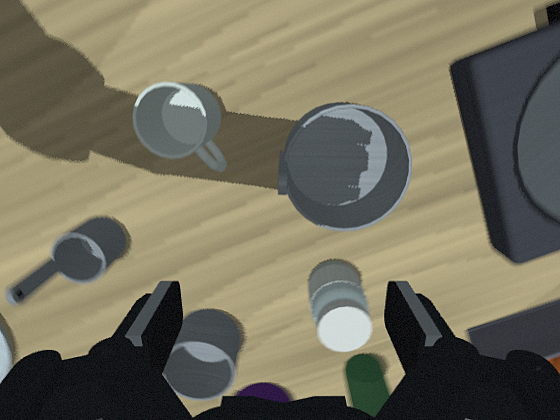

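Wrist view: the large dipper is at (347,165) and its handle at (283,172), on the image centre column. So the handle lies between the fingers' planes, matching the estimate within 2 mm. Descending to grip.

```bash
python3 -m crank '[[[0.0015,-0.0005,0.034],[0,0,0.012],0],[[0,0,0.034],[0,0,0],0],[[0,0,0.034],[0,0,0],0],[[0,0,0.034],[0,0,0],0],[[0,0,0.0355],[0,0,0],0]]' 60 >/dev/null
python3 -m crank '[[[0,0,0],[0,0,0],0.4],[[0,0,0],[0,0,0],0.8],[[0,0,0],[0,0,0],1],[[0,0,0],[0,0,0],1],[[0,0,0],[0,0,0],1]]' 60
python3 -m crank '[[[0,0,0],[0,0,0],1],[[0,0,0],[0,0,0],1],[[0,0,0],[0,0,0],1]]' 60
python3 -c "
from h import *
st()"
```

```text
time_s: 4.98
ee_pos: [0.4546, 0.2908, 0.1113]
tcp_rot: [0.001, 0.194, 0.981, 0.001]
ft_force: [-0.2, 0.2, -0.4]
opening: 0.301
time_s: 5.23
ee_pos: [0.4541, 0.29, 0.1103]
tcp_rot: [0.001, 0.193, 0.981, 0.0]
ft_force: [-1.0, -2.7, 8.9]
opening: 0.071
t 5.2333 p [0.4541 0.29   0.1103] yaw 67.7 tilt 0.08 f [-1.01 -2.68  8.86] op 0.071 j [-0.19  0.59 -0.7   2.08  0.61  0.68 -0.12]
```

```bash
python3 -m crank '[[[0,0,0],[0,0,0],1],[[0,0,0],[0,0,0],1],[[0,0,0],[0,0,0],1]]' 80
python3 -m crank '[[[0,0,-0.01],[0,0,0],1],[[0,0,-0.02],[0,0,0],1],[[0,0,-0.02],[0,0,0],1],[[0,0,0],[0,0,0],1]]' 80
python3 -c "
from h import *
p,d=capture('scene');P,u,v=cloud('scene',d);c=np.array([.481,.3527]);r=np.hypot(*(P[:,:2]-c).T);m=(r<.06)&(P[:,2]>.01);print(P[m][:,2].min(),np.percentile(P[m][:,2],[5,50]))
m=(r<.09)&(r>.05);print(np.percentile(P[m][:,2],[90,95,99]));st();cv2.imwrite('pics/s1.png',cv2.resize(p[100:310,250:530,::-1],None,fx=2,fy=2))"
```

```text
time_s: 5.48
ee_pos: [0.4542, 0.29, 0.1104]
tcp_rot: [0.001, 0.193, 0.981, 0.0]
ft_force: [-0.5, -2.7, 9.5]
opening: 0.059
time_s: 5.82
ee_pos: [0.4546, 0.2915, 0.1628]
tcp_rot: [0.001, 0.193, 0.981, 0.002]
ft_force: [1.1, 2.1, -2.6]
opening: 0.057
0.051873017081309154 [0.05794643 0.40334538]
[0.56127916 0.57880905 0.59450413]
t 5.8667 p [0.4544 0.2909 0.1612] yaw 67.7 tilt 0.18 f [ 0.59  0.34 -3.27] op 0.058 j [-0.14  0.53 -0.76  2.03  0.52  0.78 -0.04]
```

View pics/s1.png

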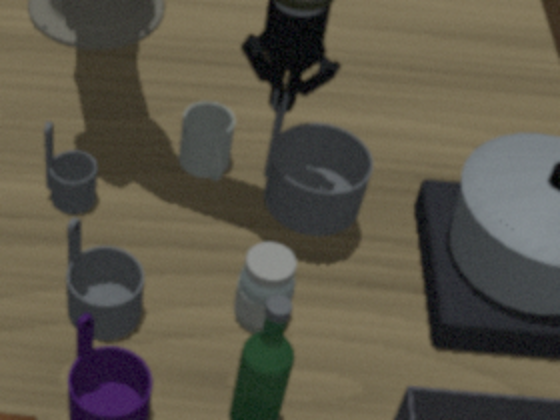

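The crop shows the large dipper lifted, hanging level at about (318,180), shadow detached; the wrist force is about 3 N. Next, carry it to the tray.

```bash
python3 -m crank '[[[0,0,-0.03],[0,0,0],1],[[0,0,-0.03],[0,0,0],1],[[0,0,-0.03],[0,0,0],1],[[0,0,-0.03],[0,0,0],1]]' 80 >/dev/null
python3 -c "
from h import *
st(); go((.4523,-.2922,.28),-20)"
```

```text
t 6.2 p [0.453  0.2895 0.2797] yaw 67.7 tilt 0.13 f [ 0.12  0.27 -2.48] op 0.055 j [-0.04  0.4  -0.87  1.9   0.36  1.01  0.12]
shift [-2.198e-01 -5.386e-01  4.000e-04] |d| 0.582 rows 15.0
turn [-2.4000e-03  3.0000e-04  1.5313e+00] rows 13.0
```

```bash
for i in 1 2 3 4; do python3 -m crank '[[[-0.011,-0.0269,0],[0,0,0],1],[[-0.011,-0.0269,0],[0,0,0],1],[[-0.011,-0.0269,0],[0,0,0],1],[[-0.011,-0.0269,0],[0,0,0],1],[[-0.011,-0.0269,0],[0,0,0],1]]' 80 >/dev/null; done
for i in 1 2 3; do python3 -m crank '[[[0,0,0],[0,0,0.102],1],[[0,0,0],[0,0,0.102],1],[[0,0,0],[0,0,0.102],1],[[0,0,0],[0,0,0.102],1],[[0,0,0],[0,0,0.102],1]]' 80 >/dev/null; done
python3 -m crank '[[[0,0,0],[0,0,0],1]]' 80
python3 -c "
from h import *
st(); go((.4523,-.2922,.1155),-20)"
```

```text
time_s: 9.2
ee_pos: [0.4526, -0.2909, 0.2784]
tcp_rot: [-0.001, 0.82, 0.572, -0.001]
ft_force: [0.1, 0.2, -2.3]
opening: 0.057
t 9.2 p [ 0.4526 -0.2909  0.2784] yaw -20.2 tilt 0.11 f [ 0.14  0.2  -2.3 ] op 0.057 j [ 0.77  0.31 -0.39  1.92  0.15  0.94 -0.05]
shift [-0.0013  0.0005  0.1629] |d| 0.163 rows 5.0
turn [-0.0019  0.0002 -0.0035] rows 1.0
```

```bash
python3 -m crank '[[[-0.0013,0.0005,0.035],[0,0,0],1],[[0,0,0.035],[0,0,0],1],[[0,0,0.035],[0,0,0],1],[[0,0,0.035],[0,0,0],1],[[0,0,0.018],[0,0,0],1]]' 80 | tail -4
python3 -m crank '[[[0,0,0.002],[0,0,0],1],[[0,0,0.002],[0,0,0],1],[[0,0,0.0],[0,0,0],1]]' 80
python3 -m crank '[[[0,0,0.0015],[0,0,0],1],[[0,0,0.0],[0,0,0],1]]' 80
```

```text
ee_pos: [0.4509, -0.2913, 0.1174]
tcp_rot: [-0.003, 0.818, 0.576, -0.001]
ft_force: [-3.8, 0.7, 6.3]
opening: 0.06
time_s: 9.87
ee_pos: [0.4537, -0.2924, 0.1177]
tcp_rot: [0.0, 0.818, 0.575, 0.0]
ft_force: [-0.0, -1.1, -2.1]
opening: 0.059
time_s: 10.03
ee_pos: [0.4539, -0.2928, 0.1169]
tcp_rot: [0.001, 0.819, 0.574, 0.0]
ft_force: [1.2, 0.4, -2.1]
opening: 0.061
```

```bash
python3 -m crank '[[[0,0,0.0015],[0,0,0],1],[[0,0,0.0],[0,0,0],1],[[0,0,0.0],[0,0,0],1]]' 80
python3 -m crank '[[[0,0,0.001],[0,0,0],1],[[0,0,0.0],[0,0,0],1],[[0,0,0.0],[0,0,0],1]]' 80
```

```text
time_s: 10.28
ee_pos: [0.4534, -0.2926, 0.1149]
tcp_rot: [0.0, 0.819, 0.574, 0.0]
ft_force: [-1.8, 1.1, -0.1]
opening: 0.057
time_s: 10.53
ee_pos: [0.4534, -0.2926, 0.1143]
tcp_rot: [0.0, 0.819, 0.574, -0.0]
ft_force: [-3.5, 1.1, 9.8]
opening: 0.052
```

Contact has been made. Release, rise, and check.

```bash
python3 -m crank '[[[0,0,0],[0,0,0],0.7],[[0,0,0],[0,0,0],0.5],[[0,0,0],[0,0,0],0.5],[[0,0,0],[0,0,0],0.5]]' 60 | tail -2
for i in 1 2; do python3 -m crank '[[[0,0,-0.028],[0,0,0],0.5],[[0,0,-0.028],[0,0,0],0.5],[[0,0,-0.028],[0,0,0],0.5]]' >/dev/null; done
cat >> h.py <<'E'
def rim(n,c1,H,R,it=10,T=None,D=None,dz=.004):
    if D is None:
        if n=="wrist": Rm,x,_=pose(); T=(Rm,x)
        D=capture(n)[1]
    P=cloud(n,D,camera_info(n),T)[0]; c0=np.array(c1)
    for _ in range(it):
        rr=np.hypot(*(P[:,:2]-c0).T)
        s=(abs(P[:,2]-H)<dz)&(rr<R+(.012 if _<3 else .006))&(rr>R-.015)
        c0,e=circ(P[s][:,:2],R-.002)
    # plane fit of rim ring for tilt
    s=(abs(P[:,2]-H)<.01)&(abs(np.hypot(*(P[:,:2]-c0).T)-R+.002)<.004); q=P[s]
    print(n,c0.round(4),"e",e.round(4),"n",s.sum(),"rim z",np.percentile(q[:,2],[10,50,90]).round(4)); return c0
E
python3 - <<'E'
from h import *
st()
p,d=capture("scene");cv2.imwrite('pics/s2.png',p[:,:,::-1]);rim("scene",(.516,-.316),.090,.068,D=d)
d=capture("side")[1];rim("side",(.516,-.316),.090,.068,D=d)
go((.639,.0432,.26),57.5)
E
```

```text
ft_force: [-0.1, 0.1, 0.3]
opening: 0.503
t 11.3667 p [ 0.4532 -0.2923  0.2828] yaw -19.9 tilt 0.01 f [-0.05 -0.41 -0.47] op 0.496 j [ 0.78  0.31 -0.4   1.91  0.15  0.95 -0.04]
scene [ 0.5195 -0.3121] e 0.0023 n 387 rim z [0.0818 0.0886 0.0936]
side [ 0.5168 -0.3114] e 0.0023 n 386 rim z [0.0813 0.087  0.0913]
shift [0.379  0.0575 0.0255] |d| 0.384 rows 10.0
turn [ 0.0051  0.006  -1.3518] rows 12.0
```

View pics/s2.png

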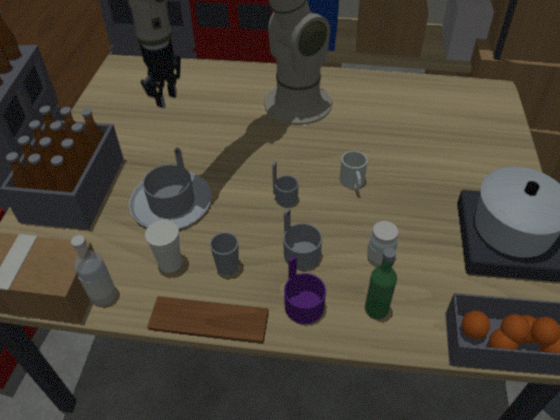

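The large dipper stands upright in the tray at (169,190), handle at (180,160). The bystanders haven't moved. On to the medium.

```bash
for i in 1 2; do python3 -m crank '[[[0.0379,0.00575,0],[0,0,0],0],[[0.0379,0.00575,0],[0,0,0],0],[[0.0379,0.00575,0],[0,0,0],0],[[0.0379,0.00575,0],[0,0,0],0],[[0.0379,0.00575,0],[0,0,0],0]]' >/dev/null; done
for i in 1 2 3; do python3 -m crank '[[[0,0,0],[0,0,-0.1126],0],[[0,0,0],[0,0,-0.1126],0],[[0,0,0],[0,0,-0.1126],0],[[0,0,0],[0,0,-0.1126],0]]' >/dev/null; done
python3 -c "
from h import *
st(); wlook((.639,.0432),.075,.05,.145,'w2'); go((.639,.0432,.104),57.5)"
```

```text
t 13.3 p [0.6364 0.0441 0.2804] yaw 57.8 tilt 0.06 f [-0.45  0.87  0.11] op 1.0 j [ 0.37  0.53 -0.81  1.69  0.42  1.11  0.44]
top n 162 z 0.1424 rect [0.6383 0.0407] [0.0078 0.0167] 61.2
handle n 269 [0.6353 0.0427 0.1333]
shift [-0.0028  0.0008  0.1762] |d| 0.176 rows 5.0
turn [-0.0007 -0.0011  0.0128] rows 1.0
```

```bash
python3 -m crank '[[[-0.003,-0.0006,0.035],[0,0,-0.02],0],[[0,0,0.035],[0,0,0],0],[[0,0,0.035],[0,0,0],0],[[0,0,0.035],[0,0,0],0],[[0,0,0.0345],[0,0,0],0]]' 80 | tail -4
python3 -m crank '[[[0,0,0],[0,0,0],0.4],[[0,0,0],[0,0,0],0.8],[[0,0,0],[0,0,0],1],[[0,0,0],[0,0,0],1],[[0,0,0],[0,0,0],1]]' 80 >/dev/null
python3 -m crank '[[[0,0,0],[0,0,0],1],[[0,0,0],[0,0,0],1],[[0,0,0],[0,0,0],1],[[0,0,0],[0,0,0],1]]' 80
for i in 1 2; do python3 -m crank '[[[0,0,-0.015],[0,0,0],1],[[0,0,-0.025],[0,0,0],1],[[0,0,-0.035],[0,0,0],1],[[0,0,-0.025],[0,0,0],1]]' 80; done
python3 -c "
from h import *
st()
a=np.radians(59-180); h=np.array([.518,-.312])+.05*np.array([np.cos(a),np.sin(a)]); go((*h,.30),59); print(h)"
```

```text
ee_pos: [0.6383, 0.042, 0.1046]
tcp_rot: [-0.0, 0.272, 0.962, 0.0]
ft_force: [0.5, -0.1, 0.1]
opening: 1.0
time_s: 14.52
ee_pos: [0.6388, 0.0411, 0.1076]
tcp_rot: [0.0, 0.271, 0.963, -0.001]
ft_force: [-2.0, -3.6, 8.2]
opening: 0.055
time_s: 14.85
ee_pos: [0.6388, 0.0426, 0.2086]
tcp_rot: [-0.0, 0.27, 0.963, 0.0]
ft_force: [0.2, 0.4, -1.6]
opening: 0.053
time_s: 15.18
ee_pos: [0.6387, 0.0425, 0.3089]
tcp_rot: [0.0, 0.27, 0.963, 0.0]
ft_force: [2.1, -0.2, -2.1]
opening: 0.054
t 15.1833 p [0.6387 0.0425 0.3089] yaw 58.6 tilt 0.04 f [ 2.06 -0.2  -2.06] op 0.054 j [ 0.38  0.51 -0.83  1.64  0.4   1.17  0.48]
shift [-0.0816 -0.4155  0.0086] |d| 0.424 rows 11.0
turn [ 0.0007  0.0001 -0.0061] rows 1.0
[ 0.4922481  -0.35485837]
```

```bash
for i in 1 2 3; do python3 -m crank '[[[-0.00544,-0.0277,0],[0,0,0],1],[[-0.00544,-0.0277,0],[0,0,0],1],[[-0.00544,-0.0277,0],[0,0,0],1],[[-0.00544,-0.0277,0],[0,0,0],1],[[-0.00544,-0.0277,0],[0,0,0],1]]' 80 >/dev/null; done
python3 -m crank '[[[0,0,0.03],[0,0,0],1],[[0,0,0.03],[0,0,0],1],[[0,0,0.02],[0,0,0],1],[[0,0,0],[0,0,0],1],[[0,0,0],[0,0,0],1]]' 80 >/dev/null
python3 - <<'E'
from h import *
st()
go((.4922,-.3549,.1276),59)
d=capture("scene")[1]; e=capture("side")[1]; z=pose()[1][2]-.1076+.075; print(z)
rim("scene",(.518,-.312),z,.05,D=d); rim("side",(.518,-.312),z,.05,D=e)
rim("scene",(.518,-.312),.09,.068,D=d); rim("side",(.518,-.312),.09,.068,D=e)
E
```

```text
t 16.85 p [ 0.4917 -0.3547  0.2263] yaw 58.7 tilt 0.13 f [ 0.18  0.83 -1.28] op 0.054 j [ 1.06  0.53 -0.78  1.82  0.45  0.98  1.11]
shift [-0.0008  0.      0.0987] |d| 0.099 rows 3.0
turn [ 0.0005 -0.0023 -0.0061] rows 1.0
0.1956814000291816
scene [ 0.5199 -0.3126] e 0.0025 n 235 rim z [0.1871 0.1912 0.1958]
side [ 0.5161 -0.3123] e 0.0022 n 301 rim z [0.1868 0.1904 0.1952]
scene [ 0.5189 -0.3128] e 0.0022 n 268 rim z [0.0821 0.0883 0.0934]
side [ 0.5163 -0.3117] e 0.0023 n 266 rim z [0.0817 0.0871 0.0914]
```

Medium's axis is centred over the large cup within about 1 mm. Lowering.

```bash
python3 -m crank '[[[-0.0005,0,0.03],[0,0,0],1],[[0,0,0.03],[0,0,0],1],[[0,0,0.03],[0,0,0],1],[[0,0,0.01],[0,0,0],1],[[0,0,0],[0,0,0],1]]' 80
python3 -m crank '[[[0,0,0.003],[0,0,0],1],[[0,0,0.002],[0,0,0],1],[[0,0,0.0],[0,0,0],1]]' 80
python3 -m crank '[[[0,0,0.002],[0,0,0],1],[[0,0,0.0],[0,0,0],1],[[0,0,0.0],[0,0,0],1]]' 80
```

```text
time_s: 17.37
ee_pos: [0.4921, -0.355, 0.1259]
tcp_rot: [-0.001, 0.27, 0.963, 0.0]
ft_force: [0.1, 0.1, -2.4]
opening: 0.058
time_s: 17.62
ee_pos: [0.4935, -0.3558, 0.1234]
tcp_rot: [0.001, 0.27, 0.963, -0.0]
ft_force: [0.6, 0.9, -2.6]
opening: 0.052
time_s: 17.87
ee_pos: [0.4928, -0.3559, 0.1206]
tcp_rot: [0.0, 0.271, 0.963, -0.0]
ft_force: [0.3, -0.8, 0.1]
opening: 0.055
```

```bash
python3 -m crank '[[[0,0,0.0015],[0,0,0],1],[[0,0,0.0],[0,0,0],1],[[0,0,0.0],[0,0,0],1]]' 80
python3 -m crank '[[[0,0,0.0015],[0,0,0],1],[[0,0,0.0],[0,0,0],1],[[0,0,0.0],[0,0,0],1]]' 80
```

```text
time_s: 18.12
ee_pos: [0.4927, -0.356, 0.1187]
tcp_rot: [0.0, 0.271, 0.963, -0.0]
ft_force: [-1.3, -3.5, 2.9]
opening: 0.056
time_s: 18.37
ee_pos: [0.4928, -0.3561, 0.1176]
tcp_rot: [0.0, 0.271, 0.963, -0.001]
ft_force: [-3.1, -2.8, 8.2]
opening: 0.059
```

```bash
python3 -m crank '[[[0,0,0],[0,0,0],0.7],[[0,0,0],[0,0,0],0.5],[[0,0,0],[0,0,0],0.5],[[0,0,0],[0,0,0],0.5]]' 60 | tail -2
for i in 1 2; do python3 -m crank '[[[0,0,-0.027],[0,0,0],0.5],[[0,0,-0.027],[0,0,0],0.5],[[0,0,-0.027],[0,0,0],0.5]]' >/dev/null; done
python3 - <<'E'
from h import *
st()
p,d=capture("scene");cv2.imwrite('pics/s3.png',p[:,:,::-1]); e=capture("side")[1]
rim("scene",(.518,-.312),.085,.05,D=d); rim("side",(.518,-.312),.085,.05,D=e)
rim("scene",(.518,-.312),.09,.068,D=d); rim("side",(.518,-.312),.09,.068,D=e)
go((.4635,-.0145,.27),-94)
E
```

```text
ft_force: [-0.4, -0.1, 1.0]
opening: 0.501
t 19.2 p [ 0.4925 -0.3549  0.28  ] yaw 58.7 tilt 0.04 f [ 0.75 -0.74  0.11] op 0.502 j [ 1.08  0.49 -0.82  1.76  0.4   1.07  1.15]
scene [ 0.521  -0.3118] e 0.0022 n 267 rim z [0.0774 0.0842 0.0891]
side [ 0.5185 -0.3113] e 0.0019 n 287 rim z [0.0773 0.0831 0.0868]
scene [ 0.5195 -0.3124] e 0.0023 n 367 rim z [0.0822 0.0886 0.0935]
side [ 0.5165 -0.3117] e 0.0023 n 363 rim z [0.0816 0.0869 0.0911]
shift [0.2043 0.2749 0.0118] |d| 0.343 rows 9.0
turn [8.5000e-03 1.9000e-03 2.6641e+00] rows 23.0
```

View pics/s3.png

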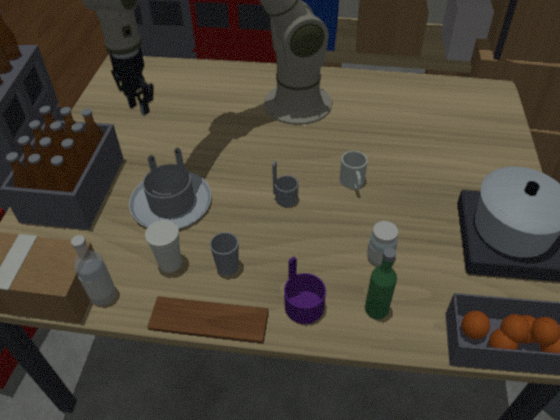

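The medium dipper is nested in the large one at (169,190), with handles at (153,163) and (179,157). Its rim height matches full seating. Now the small one.

```bash
for i in 1 2; do python3 -m crank '[[[0.0204,0.0275,0],[0,0,0],0],[[0.0204,0.0275,0],[0,0,0],0],[[0.0204,0.0275,0],[0,0,0],0],[[0.0204,0.0275,0],[0,0,0],0],[[0.0204,0.0275,0],[0,0,0],0]]' >/dev/null; done
for i in 1 2 3 4 5; do python3 -m crank '[[[0,0,0],[0,0,0.1066],0],[[0,0,0],[0,0,0.1066],0],[[0,0,0],[0,0,0.1066],0],[[0,0,0],[0,0,0.1066],0],[[0,0,0],[0,0,0.1066],0]]' >/dev/null; done
python3 -c "
from h import *
st(); wlook((.4635,-.0145),.065,.034,.140,'w3'); go((.4635,-.0145,.099),-94)"
```

```text
t 22.2167 p [ 0.4611 -0.0143  0.2782] yaw -94.4 tilt 0.06 f [ 0.62 -0.68  0.23] op 0.997 j [ 0.23  0.21 -0.38  2.07  0.1   0.89 -1.86]
top n 154 z 0.1375 rect [ 0.4621 -0.0173] [0.0079 0.0162] 82.4
handle n 271 [ 0.466  -0.0178  0.1261]
shift [0.0025 0.     0.1792] |d| 0.179 rows 5.0
turn [ 0.      0.001  -0.0136] rows 1.0
```

```bash
python3 -m crank '[[[0.002,0.001,0.035],[0,0,0.02],0],[[0,0,0.036],[0,0,0],0],[[0,0,0.036],[0,0,0],0],[[0,0,0.036],[0,0,0],0],[[0,0,0.0355],[0,0,0],0]]' 80 | tail -4
python3 -m crank '[[[0,0,0],[0,0,0],0.4],[[0,0,0],[0,0,0],0.8],[[0,0,0],[0,0,0],1],[[0,0,0],[0,0,0],1],[[0,0,0],[0,0,0],1]]' 80 >/dev/null
python3 -m crank '[[[0,0,0],[0,0,0],1],[[0,0,0],[0,0,0],1],[[0,0,0],[0,0,0],1],[[0,0,0],[0,0,0],1]]' 80
for i in 1 2; do python3 -m crank '[[[0,0,-0.015],[0,0,0],1],[[0,0,-0.025],[0,0,0],1],[[0,0,-0.035],[0,0,0],1],[[0,0,-0.025],[0,0,0],1]]' 80; done
python3 -c "
from h import *
st()
a=np.radians(40); h=np.array([.5195,-.3115])+.034*np.array([np.cos(a),np.sin(a)]); go((*h,.30),40); print(h)"
```

```text
ee_pos: [0.463, -0.0153, 0.0987]
tcp_rot: [-0.0, 0.999, -0.044, -0.0]
ft_force: [0.7, 0.1, -0.2]
opening: 1.002
time_s: 23.43
ee_pos: [0.4646, -0.0163, 0.1015]
tcp_rot: [0.0, 0.999, -0.046, 0.001]
ft_force: [1.0, -3.6, 7.2]
opening: 0.055
time_s: 23.77
ee_pos: [0.4634, -0.0153, 0.2027]
tcp_rot: [-0.0, 0.999, -0.045, 0.0]
ft_force: [1.4, 0.5, -0.8]
opening: 0.054
time_s: 24.1
ee_pos: [0.4633, -0.0154, 0.3031]
tcp_rot: [-0.0, 0.999, -0.045, 0.001]
ft_force: [0.9, 0.3, -0.7]
opening: 0.062
t 24.1 p [ 0.4633 -0.0154  0.3031] yaw -95.2 tilt 0.09 f [ 0.93  0.25 -0.7 ] op 0.062 j [ 0.25  0.18 -0.4   2.03  0.09  0.95 -1.86]
shift [0.1067 0.2657 0.0032] |d| 0.286 rows 8.0
turn [ 1.7000e-03 -9.0000e-04 -2.3596e+00] rows 20.0
[ 0.54554551 -0.28964522]
```

```bash
for i in 1 2; do python3 -m crank '[[[0.01067,0.02657,0],[0,0,0],1],[[0.01067,0.02657,0],[0,0,0],1],[[0.01067,0.02657,0],[0,0,0],1],[[0.01067,0.02657,0],[0,0,0],1],[[0.01067,0.02657,0],[0,0,0],1]]' 80 >/dev/null; done
for i in 1 2 3 4; do python3 -m crank '[[[0,0,0],[0,0,-0.118],1],[[0,0,0],[0,0,-0.118],1],[[0,0,0],[0,0,-0.118],1],[[0,0,0],[0,0,-0.118],1],[[0,0,0],[0,0,-0.118],1]]' 80 >/dev/null; done
python3 -m crank '[[[0,0,0.03],[0,0,0],1],[[0,0,0.03],[0,0,0],1],[[0,0,0.02],[0,0,0],1],[[0,0,0],[0,0,0],1],[[0,0,0],[0,0,0],1]]' 80 >/dev/null
python3 - <<'E'
from h import *
st()
go((.5455,-.2896,.1265),40)
p,d=capture("scene"); e=capture("side")[1]; z=pose()[1][2]-.1015+.065-.003; print(z)
cv2.imwrite('pics/s4.png',p[:,:,::-1])
rim("scene",(.5195,-.3115),z,.034,D=d); rim("side",(.5195,-.3115),z,.034,D=e)
rim("scene",(.518,-.312),.085,.05,D=d); rim("side",(.518,-.312),.085,.05,D=e)
E
```

```text
t 27.0167 p [ 0.5451 -0.2897  0.2202] yaw 40.0 tilt 0.1 f [ 0.52 -0.01 -0.53] op 0.054 j [ 0.92  0.56 -0.8   1.8   0.47  0.98  0.63]
shift [-0.0003  0.0004  0.0937] |d| 0.094 rows 3.0
turn [-0.0008 -0.0017  0.0003] rows 1.0
0.1825006389379887
scene [ 0.5243 -0.3106] e 0.0025 n 167 rim z [0.1743 0.181  0.1863]
side [ 0.5213 -0.3096] e 0.0022 n 242 rim z [0.1741 0.1798 0.1837]
scene [ 0.5211 -0.3119] e 0.0024 n 173 rim z [0.078  0.084  0.0884]
side [ 0.5187 -0.3115] e 0.002 n 224 rim z [0.0774 0.0833 0.0866]
```

Small is about 3 mm off the medium's axis. I'll correct that and lower.

```bash
python3 -m crank '[[[0.0005,-0.003,0.03],[0,0,0],1],[[0,0,0.03],[0,0,0],1],[[0,0,0.028],[0,0,0],1],[[0,0,0.008],[0,0,0],1],[[0,0,0],[0,0,0],1]]' 80
python3 -m crank '[[[0,0,0.0015],[0,0,0],1],[[0,0,0.0015],[0,0,0],1],[[0,0,0.0],[0,0,0],1]]' 80
python3 -m crank '[[[0,0,0.0015],[0,0,0],1],[[0,0,0.0],[0,0,0],1],[[0,0,0.0],[0,0,0],1]]' 80
```

```text
time_s: 27.53
ee_pos: [0.5427, -0.2913, 0.1239]
tcp_rot: [-0.001, 0.423, 0.906, -0.0]
ft_force: [0.2, 0.0, -0.7]
opening: 0.058
time_s: 27.78
ee_pos: [0.544, -0.2916, 0.123]
tcp_rot: [0.001, 0.423, 0.906, -0.0]
ft_force: [0.2, 0.5, 0.1]
opening: 0.059
time_s: 28.03
ee_pos: [0.5431, -0.2915, 0.1203]
tcp_rot: [0.0, 0.423, 0.906, -0.0]
ft_force: [-0.5, 0.3, -1.0]
opening: 0.054
```

```bash
python3 -m crank '[[[0,0,0.0015],[0,0,0],1],[[0,0,0.0],[0,0,0],1],[[0,0,0.0],[0,0,0],1]]' 80|tail -5
python3 -m crank '[[[0,0,0.0015],[0,0,0],1],[[0,0,0.0],[0,0,0],1],[[0,0,0.0],[0,0,0],1]]' 80 | tail -5
```

```text
time_s: 28.28
ee_pos: [0.543, -0.2913, 0.1183]
tcp_rot: [-0.0, 0.423, 0.906, 0.0]
ft_force: [0.1, -0.1, -1.1]
opening: 0.056
time_s: 28.53
ee_pos: [0.5436, -0.2911, 0.1171]
tcp_rot: [0.0, 0.422, 0.906, 0.0]
ft_force: [1.1, 1.1, 1.2]
opening: 0.055
```

```bash
python3 -m crank '[[[0,0,0.0015],[0,0,0],1],[[0,0,0.0],[0,0,0],1],[[0,0,0.0],[0,0,0],1]]' 80 | tail -5
python3 -m crank '[[[0,0,0],[0,0,0],0.7],[[0,0,0],[0,0,0],0.6],[[0,0,0],[0,0,0],0.6],[[0,0,0],[0,0,0],0.6]]' 60 | tail -5
for i in 1 2; do python3 -m crank '[[[0,0,-0.027],[0,0,0],0.6],[[0,0,-0.027],[0,0,0],0.6],[[0,0,-0.027],[0,0,0],0.6],[[0,0,-0.01],[0,0,0],0.6]]' >/dev/null; done
python3 - <<'E'
from h import *
st()
p,d=capture("scene"); q,e=capture("side")
for H,R in((.08,.034),(.085,.05),(.09,.068)):
    rim("scene",(.519,-.312),H,R,D=d); rim("side",(.519,-.312),H,R,D=e)
cv2.imwrite('pics/s5.png',np.hstack([cv2.resize(p[120:270,80:270],(400,316))[:,:,::-1],cv2.resize(q[60:210,290:480],(400,316))[:,:,::-1]]))
E
```

```text
time_s: 28.78
ee_pos: [0.5447, -0.2906, 0.1165]
tcp_rot: [0.001, 0.422, 0.907, 0.001]
ft_force: [0.5, 3.7, 7.8]
opening: 0.058
time_s: 29.12
ee_pos: [0.5425, -0.2916, 0.115]
tcp_rot: [-0.0, 0.423, 0.906, -0.0]
ft_force: [0.2, -0.2, -0.9]
opening: 0.398
t 29.7833 p [ 0.5441 -0.2915  0.3005] yaw 40.0 tilt 0.2 f [0.54 0.98 1.05] op 0.398 j [ 0.96  0.49 -0.84  1.71  0.4   1.12  0.7 ]
scene [ 0.5228 -0.3115] e 0.0022 n 131 rim z [0.0732 0.0802 0.0849]
side [ 0.5204 -0.312 ] e 0.0023 n 173 rim z [0.0722 0.0776 0.0813]
scene [ 0.5206 -0.3123] e 0.0037 n 242 rim z [0.0783 0.0843 0.0887]
side [ 0.5183 -0.3118] e 0.0034 n 274 rim z [0.0773 0.0832 0.0866]
scene [ 0.5195 -0.3125] e 0.0023 n 364 rim z [0.0821 0.0887 0.0933]
side [ 0.5164 -0.3114] e 0.0026 n 350 rim z [0.0814 0.0869 0.0912]
```

View pics/s5.png

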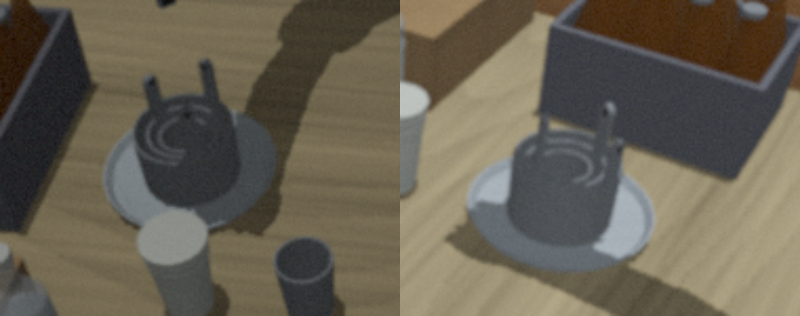

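The nest stands upright in the tray, all three rims are concentric and level, and the gripper is clear. Handing in.

```bash
python3 -c "
from rig import *
print(sign_off(), state()['time_s'])"
```

```text
the job is handed in; nothing more can be done
the job is handed in; nothing more can be done
```

The three dippers are packed and the job is handed in, at about 30 s of the 72 s allowed. The large one stands in the tray, the medium one is inside it and the small one is inside the medium. I gripped each by its handle and placed them with the handles turned apart so the fingers had room.

- **Position:** the last depth check puts the cup axes within about 3 mm of each other and about 4 mm from the tray's centre.
- **Seating:** measured rim heights were about 88, 84 and 79 mm, against 90, 85 and 80 mm when fully seated. Nothing suggested a tilt.
- **Robot:** the gripper was open, with its fingertips at 0.30 m, well above the nest.
- **Bystanders:** they looked unmoved in the scene picture after the second placing. After the third I viewed only a close-up of the tray with the cup stack and tumbler beside it.
- **Disagreement:** the scene and side cameras differed by 2–5 mm in x throughout, so I used their mean. None of the checks failed.
- **Less certain:** the small dipper's handle was hard to make out in the last picture. That it is upright rests on its rim measurements.

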